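# Lower the ratchet hold-down bar onto the serving trays

### The arm

A 6-joint arm with a two-finger parallel gripper is mounted at the origin on the work surface. World frame = base frame: x ahead of the robot, y to its left, z up, the work surface at z = 0. Lengths are in m, angles in rad, forces in N, time in s.
With the tool pointing down it reaches from about 0.35 to 0.775 m from the base axis. Payload 5.5 kg.
Tool frame: the origin (TCP) lies at the very end of the fingers, on their centre line; the grasp point (between the pads) lies 19 mm behind it (ctrl.tcp_to_grasp is the distance from the TCP to the grasp point, in m); z points along the fingers, y is the line along which they close (so a half turn about z gives the same grasp; the last joint's range is limited). The gripper opens to 85 mm and grips with 20 to 120 N. Pads are 22 mm wide; open, the fingers measure 114 mm over their backs; the gripper's body (76 mm by 85 mm) begins 54 mm behind the grasp point. The pads swing forward as they close: fully open they stand 13 mm farther back than shut.
Start: joints at [-1.369, 0.313, 0.046, 1.304, 0, 1.431], TCP at [0.193, -0.542, 0.208] pointing down, gripper open.
Joint ranges: [-2.76, 2.76], [-0.86, 1.69], [-1.03, 1.26], [-2.2, 2.34], [-1.47, 1.5], [-3.14, 3.14]. Speed limits (rad/s): [2.57, 2.57, 3.14, 3.14, 3.14, 3.14].

### API

Orientations are given as a rotation vector (axis times angle).
In Python, from rig import ctrl, camera, get_calibration gives the robot as it stands. The module is installed in compiled form; this text tells all that it offers.
- The arm moves only by the tool drive_tool, never from a script. Its argument "series" is a list of rows, each an object with "travel": the shift along the tool's x, y, z in m, a list of three; "dr": the turn, a rotation vector about the tool's x, y, z in degrees, a list of three; "gripper": the finger opening in m, from 0 to 0.0854. In form: [{"travel": [x, y, z], "dr": [wx, wy, wz], "gripper": gripper}, ...]. A call has 1 to 5 rows; each row shifts and turns the commanded pose from where the row before left it, along the tool's axes as they then stand; what a row does not reach is not made up. A row lasts 1/12 s, in which the tool goes at most 41.7 mm and 7.16 degrees, less where a joint would pass 70% of its speed; a pose out of reach is approached as far as the arm can. A call with a gripper value outside its range is refused whole. The fingers move at their own pace and stop on an object; "squeeze" is the grip in N (left out, the last holds). Time passes only in rows, so rows that do not move let the fingers close. It gives the time, the measured TCP pose, the force, the opening and the grip force at its end, in the units of the state.
- ctrl.state(): the state, without advancing time (a new reading comes with each control period).
- camera(name): name is "scene" or "top" or "wrist"; returns the picture (400x640x3 uint8, red, green, blue); there is no depth.
- get_calibration(name): a dict with "K" (3x3 intrinsics, pixels), "cam_to_world" (4x4, takes a point from camera to world coordinates). Camera axes: x right, y down, z forward; pixel columns grow to the right and rows downward; lengths in m; the calibration is good to about 2 mm. A picture is of the moment at which its call begins: read the wrist's pose just before it. get_calibration takes no time and is no camera call; for the wrist camera it gives the pose at the moment of the call.
- ctrl.close_job(): hands the job in; it is judged then, once.
The state is a dict: "t": time; "joint_pos": joint angles; "joint_vel": joint speeds; "joint_torque": joint torques, N m; "tcp_pos": TCP position; "tool_rot": TCP orientation; "force": force on the tool from outside, world axes, zero at the start; "wrist_torque": the same for the moment, N m; "finger_gap": finger opening in m; "finger_force": force on a finger pad.
Only numpy, scipy, OpenCV 4.12 (cv2) and the standard library are available. Lean on these libraries where they do the work, as an engineer would, in place of code of your own. Each camera call takes 0.05 s, during which the arm holds its last target. There are 200 camera calls.

### The job

The boat is about to leave, so secure the tray stack: press the red end of the ratchet pawl down until the pawl is free of the teeth, push the yellow hold-down bar down until its rubber foot rests on the top tray, then press the green end of the pawl down so that it locks the bar there again. It is all done by touch: press and push from above, lift and carry nothing, leave the trays, mug, jar and tin where they stand, and finish clear of everything.

Things in the scene. Friction and masses are not known exactly. Their poses are not given: they have to be found in the camera images.
- holder: wooden tray holder fixed to the counter. Its origin is on the counter, z up. All 'holder' positions below are (x, y, z) in mm in its frame. The trays lie at its -y half (board 336 x 236 mm centred at y -100, 15 mm thick, with 35 mm high edges); the aluminium bracket with the bar's hinge and the pawl stands on a 90 mm wide board at its +y half (up to y 195). The bar and pawl move in the holder's y-z plane at x = 0.
- bar_hinge (a point): hinge axis of the yellow bar, at holder (0, 60, 120); the axis runs along the holder's x. A toothed steel wheel, 56 mm radius over the teeth, is fixed to the bar here, its teeth pitched 0.4 rad.
- bar_grip (a point): centre of the black rubber crossbar at the free end of the yellow bar: 24 mm diameter, 90 mm long along the holder's x, 215 mm from the hinge. It moves on a circle about the hinge; push it down from above. Raised, it stands about 275 mm above the counter; with the foot on the trays it is level with the hinge, 120 mm up, at holder y -155.
- bar_foot (a point): centre of the underside of the bar's black rubber foot (40 mm disc), 150 mm along the bar from the hinge and 40 mm below the bar's centre line.
- bar (a joint): angle of the hold-down bar in rad: about 0 as found (bar leans up 0.8 rad, 46 degrees, above level), grows as it is pushed down; 0.8 when level with the foot on the top tray. The hinge is stiff (0.6 N m, about 3 N at the crossbar, less the bar's weight) so the bar stays where it is left. While the pawl is in the teeth the bar has only about 0.15 to 0.2 rad of play either way from 0 (and, locked again, from 0.8).
- pawl_pivot (a point): pivot of the pawl, a steel rocker along the holder's y, at holder (0, 125, 172); axis along the holder's x.
- pawl_red (a point): top centre of the red press plate, 40 x 40 mm, 6 mm thick, at the rear (+y) end of the pawl, 52 mm from the pivot: at holder (0, 177, 193) when locked. Pressed fully down it drops 17 mm and the pawl's nose lifts out of the teeth.
- pawl_green (a point): top centre of the green press plate, 36 mm (x) by 26 mm (y), 5 mm thick, over the pawl's nose, 65 mm from the pivot on the other side: at holder (0, 60, 193) when locked, 20 mm higher when the pawl is fully free. Press it down to put the nose back into the teeth.
- pawl (a joint): angle of the pawl in rad: 0 locked (nose in the teeth), 0.32 fully free (stop). The nose clears the teeth above about 0.17. The pivot is stiff (about 5 N at the red plate, 4 N at the green) and the pawl stays where it is left.
- trays: stack of blue serving trays, 300 mm (holder x) by 200 mm (holder y), loose, 2 kg, lying in the holder. Origin: centre of the underside. The top tray's floor is 65 mm above the origin, its rim 75 mm.
- mug: white mug, 76 mm diameter, 85 mm high, origin at its underside; leave alone
- jar: amber glass jar with a steel cap, 64 mm diameter, 95 mm high, origin at its underside; leave alone
- tin: metal tin with a paper band, 72 mm diameter, 80 mm high, origin at its underside; leave alone

How it is judged:
On the way, in this order (a step that is already met when the one before it is completed fails the run):
1. the pawl is pressed free at its red end while the bar is still up (value of joint pawl above 0.17 rad and value of joint bar below 0.25 rad and horizontal distance between the grasp point and pawl_red below 0.06 m), for 0.05 s.
2. the bar is pushed down to the top tray with the pawl free (value of joint bar above 0.74 rad and value of joint pawl above 0.12 rad), for 0.2 s.
3. the pawl is pressed home at its green end with the bar down (value of joint pawl below 0.07 rad and value of joint bar above 0.74 rad and horizontal distance between the grasp point and pawl_green below 0.06 m), for 0.05 s.
At the end, for the whole second after the job is handed in: The bar is down with its foot on the top tray (bar joint between 0.74 and 0.9 rad), the pawl is back in the teeth (pawl joint under 0.07 rad), all is at rest, and the trays, mug, jar and tin are upright within 25 mm of where they stood (value of joint bar between 0.74 and 0.9 rad and value of joint pawl below 0.07 rad and velocity of joint bar between -0.05 and 0.05 rad/s and distance between bar_foot and trays below 0.09 m and linear speed of trays below 0.02 m/s and distance of each of trays, mug, jar, tin from where it was at the start of the episode below 0.025 m and angle between each of trays, mug, jar, tin's own z axis and vertical below 0.15 rad); the robot touches nothing.
It fails at once if the trays are lifted or shoved more than 25 mm (distance of trays from where it was at the start of the episode above 0.025 m).
It fails at once if the mug, jar or tin is moved more than 25 mm, lifted or tipped (distance of any of mug, jar, tin from where it was at the start of the episode above 0.025 m or angle between any of mug, jar, tin's own z axis and vertical above 0.2 rad).
It also fails if it takes over 58 s, if anything falls off the work surface, if the arm or the gripper's body presses on something with over 40 N, if the wrist force passes 120 N, or if a joint passes its speed limit or range.

## Working session

There is one attempt and no reset: what is moved stays moved. The work goes in short steps, Python scripts to look and compute and a tool call to move; the robot and the scene stay as the last step left them, time stands still between calls to the robot, and variables do not carry over. Pictures are saved under pics/ and viewed, at most 10 in all, crops included, and the job is handed in when it is done.

Besides the shell and the picture viewer there is one more tool, called as name(argument=value, ...), one argument or row to a line, values as JSON. drive_tool: Moves the arm, as the interface text tells. Its arguments: {"type":"object","properties":{"series":{"type":"array","items":{"type":"object","properties":{"travel":{"type":"array","items":{"type":"number"}},"dr":{"type":"array","items":{"type":"number"}},"gripper":{"type":"number"}}}},"squeeze":{"type":"number"}},"required":["series"]}

```bash
mkdir -p pics; python3 - <<'E'
from rig import ctrl,camera,get_calibration
import cv2,numpy as np
for n in("scene","top"):
    im=camera(n); cv2.imwrite(f"pics/{n}0.png",im[:,:,::-1]); c=get_calibration(n); np.save(f"pics/{n}0.npy",im)
    print(n,c["K"].tolist(),np.round(c["cam_to_world"],4).tolist())
s=ctrl.state(); print(s["t"],s["tcp_pos"],s["tool_rot"],s["finger_gap"],ctrl.tcp_to_grasp)
E
```

```text
scene [[465.0620427376508, 0.0, 317.94086436083694], [0.0, 465.0620427376508, 192.90681437717424], [0.0, 0.0, 1.0]] [[0.0979, 0.5862, -0.8042, 1.4584], [0.9952, -0.052, 0.0833, -0.1114], [0.007, -0.8085, -0.5885, 0.8305], [0.0, 0.0, 0.0, 1.0]]
top [[502.1088311317606, 0.0, 322.0747588391016], [0.0, 502.1088311317606, 202.93916189003525], [0.0, 0.0, 1.0]] [[-0.0114, -0.9928, 0.1195, 0.378], [-0.9998, 0.0091, -0.0198, -0.0219], [0.0186, -0.1197, -0.9926, 1.4393], [0.0, 0.0, 0.0, 1.0]]
0.1 [ 0.19264029 -0.54125142  0.20759021] [-3.09420123e+00 -5.34010682e-01  2.46441937e-05] 0.08537880813846181 0.0187
```

View pics/scene0.png

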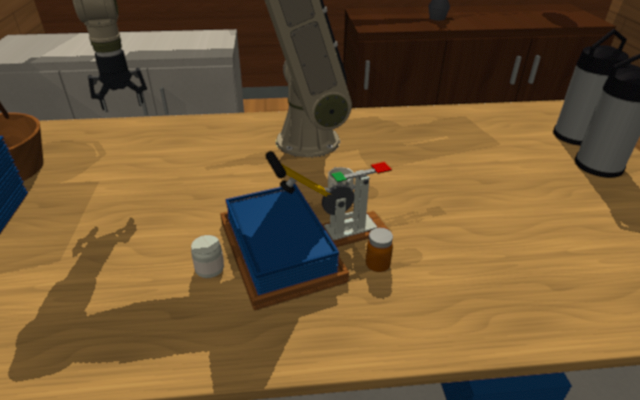

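View pics/top0.png

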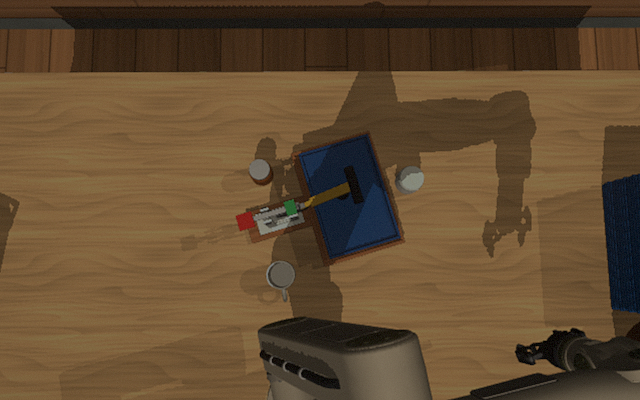

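The scene view shows red at about (381,168), green at (339,177) and the crossbar at (275,164). In the top view they are at (246,221), (291,207) and (354,185). The mug, jar and tin stand around the holder. Next I'll triangulate.

```bash
cat > h.py <<'E'
import numpy as np,cv2
from rig import ctrl,camera,get_calibration
def ray(n,px):
    c=get_calibration(n);T=np.array(c["cam_to_world"]);d=np.linalg.inv(c["K"])@[px[0],px[1],1];return T[:3,3],T[:3,:3]@d
def plane(n,px,z):
    o,d=ray(n,px);return o+d*(z-o[2])/d[2]
def tri(a,b):
    A=0;B=0
    for o,d in(ray("scene",a),ray("top",b)):
        d=d/np.linalg.norm(d);P=np.eye(3)-np.outer(d,d);A=A+P;B=B+P@o
    return np.linalg.solve(A,B)
def blob(im,col,box):
    hsv=cv2.cvtColor(im,cv2.COLOR_RGB2HSV);H,S,V=[hsv[...,i].astype(int) for i in range(3)]
    m={"red":((H<6)|(H>174))&(S>190)&(V>110),"green":(H>50)&(H<80)&(S>130)&(V>60),"black":(V<45)}[col]
    x0,y0,x1,y1=box;k=np.zeros_like(m);k[y0:y1,x0:x1]=1;m=(m&k).astype(np.uint8)
    n,l,st,c=cv2.connectedComponentsWithStats(m);i=1+np.argmax(st[1:,4]);return c[i],st[i]
E
python3 - <<'E'
from h import *
s=np.load("pics/scene0.npy");t=np.load("pics/top0.npy")
P={}
for k,col,bs,bt in(("red","red",(360,150,400,185),(225,205,265,238)),("green","green",(325,165,352,188),(280,195,305,220)),("grip","black",(258,145,290,182),(335,160,370,210))):
    a,sa=blob(s,col,bs);b,sb=blob(t,col,bt);P[k]=tri(a,b);print(k,a,sa,b,sb,P[k].round(4),plane("top",b,.193 if k!="grip" else .275).round(4))
d=P["red"]-P["green"];print(np.linalg.norm(d[:2]),np.degrees(np.arctan2(d[1],d[0])))
for n,px,z in(("jar",(260,168),.095),("tin/mug",(410,178),.085),("mug",(280,272),.085)):print(n,plane("top",px,z).round(3))
E
```

```text
red [380.56302521 167.12605042] [372 163  19  10 119] [244.94491525 220.64830508] [236 212  19  19 236] [0.4861 0.1471 0.1897] [0.4855 0.1453 0.193 ]
green [338.37647059 176.32941176] [332 172  14  10  85] [290.14814815 207.06666667] [284 199  13  16 135] [0.5189 0.0346 0.1903] [0.5184 0.033  0.193 ]
grip [275.71551724 164.56034483] [266 152  20  26 232] [351.49542962 185.12248629] [335 160  30  46 547] [ 0.562  -0.1157  0.2604] [ 0.5597 -0.1147  0.275 ]
0.11719524432963659 106.27337762304651
jar [0.637 0.119 0.095]
tin/mug [ 0.608 -0.291  0.085]
mug [0.356 0.065 0.085]
```

drive_tool(
  series=[
    {"travel":[0.02,-0.022,-0.025],"dr":[0,0,0],"gripper":0},
    {"travel":[0.02,-0.022,-0.025],"dr":[0,0,0],"gripper":0},
    {"travel":[0.02,-0.022,-0.025],"dr":[0,0,0],"gripper":0},
    {"travel":[0.02,-0.022,-0.025],"dr":[0,0,0],"gripper":0},
    {"travel":[0.027,-0.029,0],"dr":[0,0,0],"gripper":0},
  ],
)

```text
t: 0.52
tcp_pos: [0.255, -0.397, 0.3125]
tool_rot: [3.089, 0.53, 0.002]
force: [0.8, -0.9, -0.3]
finger_gap: 0.0255
finger_force: 0.0
```

drive_tool(
  series=[
    {"travel":[0.027,-0.029,0],"dr":[0,0,0],"gripper":0},
    {"travel":[0.027,-0.029,0],"dr":[0,0,0],"gripper":0},
    {"travel":[0.027,-0.029,0],"dr":[0,0,0],"gripper":0},
    {"travel":[0.027,-0.029,0],"dr":[0,0,0],"gripper":0},
    {"travel":[0.027,-0.029,0],"dr":[0,0,0],"gripper":0},
  ],
)

```text
t: 0.93
tcp_pos: [0.333, -0.2119, 0.3082]
tool_rot: [-3.096, -0.533, -0.0]
force: [0.6, 0.4, 0.4]
finger_gap: 0.0001
finger_force: 0.0
```

drive_tool(
  series=[
    {"travel":[0.027,-0.029,0],"dr":[0,0,0],"gripper":0},
    {"travel":[0.027,-0.029,0],"dr":[0,0,0],"gripper":0},
    {"travel":[0.027,-0.029,0],"dr":[0,0,0],"gripper":0},
    {"travel":[0.027,-0.029,0],"dr":[0,0,0],"gripper":0},
    {"travel":[0.027,-0.029,0],"dr":[0,0,0],"gripper":0},
  ],
)

```text
t: 1.35
tcp_pos: [0.4116, -0.0299, 0.3083]
tool_rot: [3.096, 0.534, -0.0]
force: [0.1, -0.2, 0.3]
finger_gap: -0.0001
finger_force: 0.0
```

drive_tool(
  series=[
    {"travel":[0.026,-0.028,0],"dr":[0,0,0],"gripper":0},
    {"travel":[0.026,-0.028,0],"dr":[0,0,0],"gripper":0},
    {"travel":[0.026,-0.028,0],"dr":[0,0,0],"gripper":0},
    {"travel":[0.026,-0.028,0],"dr":[0,0,0],"gripper":0},
    {"travel":[0.026,-0.028,0],"dr":[0,0,0],"gripper":0},
  ],
)

```text
t: 1.77
tcp_pos: [0.4872, 0.1456, 0.3081]
tool_rot: [3.096, 0.535, -0.001]
force: [0.3, 0.2, -0.2]
finger_gap: -0.0001
finger_force: 0.0
```

drive_tool(
  series=[
    {"travel":[0,0,0.03],"dr":[0,0,0],"gripper":0},
    {"travel":[0,0,0.03],"dr":[0,0,0],"gripper":0},
    {"travel":[0,0,0.02],"dr":[0,0,0],"gripper":0},
    {"travel":[0,0,0.01],"dr":[0,0,0],"gripper":0},
    {"travel":[0,0,0],"dr":[0,0,0],"gripper":0},
  ],
)

```text
t: 2.18
tcp_pos: [0.4852, 0.1434, 0.2157]
tool_rot: [-3.096, -0.535, 0.008]
force: [-0.0, -1.1, -0.4]
finger_gap: -0.0001
finger_force: 0.0
```

```bash
python3 - <<'E'
from h import *
print(ctrl.state()["tcp_pos"])
a=camera("wrist");b=camera("scene")
cv2.imwrite("pics/w1.png",np.hstack([a,b[120:320,240:460].repeat(2,0)[:, :]])[:,:,::-1][:, :800] if 0 else np.vstack([a,cv2.resize(b[130:230,240:400],(640,400))])[::1,:,::-1][:,:][:, :])
x=cv2.imread("pics/w1.png");cv2.imwrite("pics/w1.png",cv2.resize(x,(480,600)))
E
```

```text
[0.48520545 0.14335323 0.21570607]
```

View pics/w1.png

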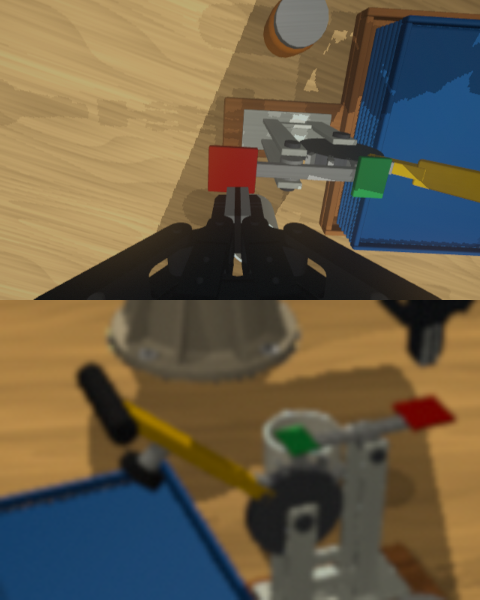

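The wrist view shows the fingertips near the lower edge of the red plate, whose centre is at (232,168) in the half-size picture. I'll check with a ray cast.

```bash
python3 - <<'E'
from h import *
im=camera("wrist")
for c in("red","green"):
    p,s=blob(im,c,(0,0,640,400));print(c,p,s,plane("wrist",p,.193))
c=get_calibration("wrist");T=np.array(c["cam_to_world"]);t=ctrl.state()["tcp_pos"];q=np.array(c["K"])@(T[:3,:3].T@(t-T[:3,3]));print(t,q[:2]/q[2],T[:3,3])
E
```

```text
red [307.51460942 225.1320811 ] [ 277  197   65   61 3354] [0.48933757 0.14924144 0.193     ]
green [490.6852459  236.97470726] [ 465  210   53   55 2135] [0.52081003 0.03646159 0.193     ]
[0.48777812 0.14338071 0.21970475] [315.36011631 247.85107946] [0.55894744 0.16820939 0.3849957 ]
```

drive_tool(
  series=[
    {"travel":[0.002,-0.004,0.015],"dr":[0,0,0],"gripper":0},
    {"travel":[0,0,0.008],"dr":[0,0,0],"gripper":0},
    {"travel":[0,0,0.008],"dr":[0,0,0],"gripper":0},
    {"travel":[0,0,0.006],"dr":[0,0,0],"gripper":0},
    {"travel":[0,0,0.003],"dr":[0,0,0],"gripper":0},
  ],
)

```text
t: 2.75
tcp_pos: [0.4874, 0.1477, 0.1779]
tool_rot: [3.096, 0.534, -0.001]
force: [0.6, 0.7, -0.1]
finger_gap: -0.0003
finger_force: 0.0
```

drive_tool(
  series=[
    {"travel":[0,0,0.002],"dr":[0,0,0],"gripper":0},
    {"travel":[0,0,0.001],"dr":[0,0,0],"gripper":0},
    {"travel":[0,0,0],"dr":[0,0,0],"gripper":0},
  ],
)

```text
t: 3.0
tcp_pos: [0.4877, 0.1479, 0.1754]
tool_rot: [3.096, 0.534, 0.0]
force: [0.8, -0.3, 0.0]
finger_gap: -0.0001
finger_force: 0.0
```

```bash
python3 - <<'E'
from h import *
im=camera("wrist");b=camera("scene")
cv2.imwrite("pics/w2.png",cv2.resize(np.vstack([im,cv2.resize(b[130:230,240:400],(640,400))])[:,:,::-1],(480,600)))
for c in("red","green"):
    p,s=blob(im,c,(0,0,640,400));print(c,p,s,plane("wrist",p,.176 if c=="red" else .213))
E
```

```text
red [312.07881584 245.68819685] [ 275  225   82   70 2601] [0.48858568 0.15014199 0.176     ]
green [540.87181009 273.27477745] [ 506  240   70   67 3370] [0.52572249 0.05581078 0.213     ]
```

View pics/w2.png

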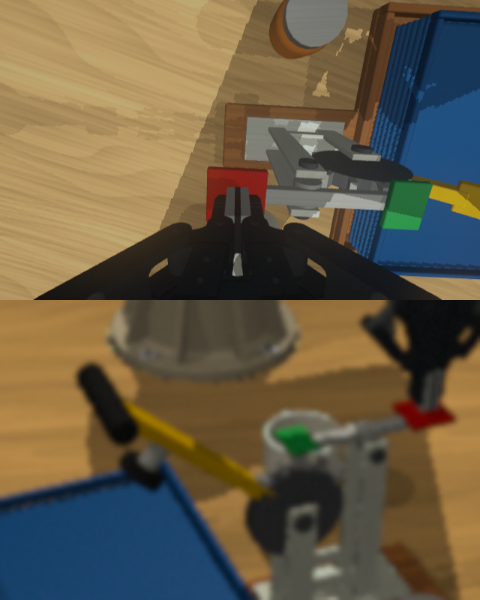

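```bash
python3 - <<'E'
from h import *
im=camera("wrist");b=camera("scene");t=ctrl.state()["tcp_pos"];print(t,ctrl.state()["force"])
tp=camera("top")
for n in("scene","wrist","top"):
    c=get_calibration(n);T=np.array(c["cam_to_world"]);q=np.array(c["K"])@(T[:3,:3].T@(t-T[:3,3]));print(n,(q[:2]/q[2]).round(1))
ws=blob(im,"green",(0,0,640,400))[0];sc=blob(b,"green",(325,160,352,190));rs=blob(b,"red",(360,145,405,190));print(sc,rs,blob(tp,"green",(270,190,310,225)))
A=0;B=0
for o,d in(ray("scene",sc[0]),ray("wrist",ws)):
    d=d/np.linalg.norm(d);P=np.eye(3)-np.outer(d,d);A=A+P;B=B+P@o
print(np.linalg.solve(A,B))
E
```

```text
[0.48783524 0.14798548 0.17571045] [0.81595444 0.19233323 0.61995   ]
scene [380.  172.1]
wrist [315.4 247.8]
top [244.8 220.3]
(array([338.2278481, 176.2278481]), array([332, 172,  14,  10,  79], dtype=int32)) (array([374., 164.]), array([374, 164,   1,   1,   1], dtype=int32)) (array([290.03125 , 210.140625]), array([285, 202,  12,  13,  64], dtype=int32))
[0.51972245 0.03567128 0.19096441]
```

```bash
python3 - <<'E'
from h import *
im=camera("wrist");b=camera("scene")
cv2.imwrite("pics/w3.png",np.hstack([cv2.resize(im[190:340,240:390],(390,390)),cv2.resize(b[140:190,350:400],(390,390),interpolation=cv2.INTER_CUBIC)])[:,:,::-1])
E
```

```text
(no output)
```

View pics/w3.png

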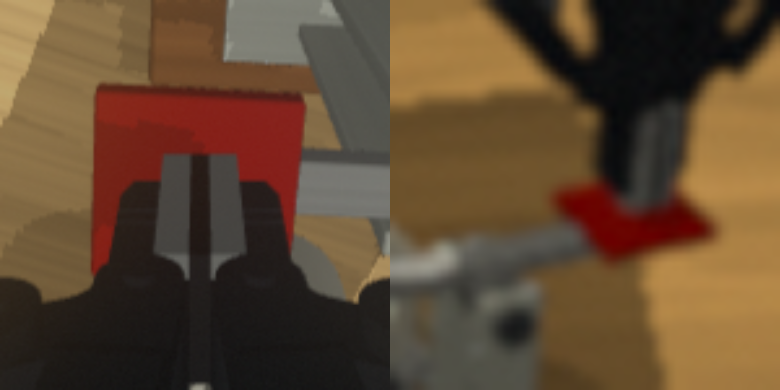

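The tip sits on the middle of the red plate, at about (382,167) in the scene. The plate has barely dropped, so I'll keep pressing and watch the force.

drive_tool(
  series=[
    {"travel":[0,0,0.004],"dr":[0,0,0],"gripper":0},
    {"travel":[0,0,0.003],"dr":[0,0,0],"gripper":0},
    {"travel":[0,0,0],"dr":[0,0,0],"gripper":0},
  ],
)

```text
t: 3.6
tcp_pos: [0.4878, 0.1486, 0.1683]
tool_rot: [-3.095, -0.535, -0.001]
force: [-0.0, 1.3, 0.8]
finger_gap: -0.0001
finger_force: 0.5
```

```bash
cat > g.py <<'E'
from h import *
im=camera("wrist");b=camera("scene");s=ctrl.state();print(s["t"],s["tcp_pos"].round(4),s["force"].round(1))
ws,st=blob(im,"green",(0,0,640,400));sc=blob(b,"green",(325,155,355,190));print(ws,st,sc)
A=0;B=0
for o,d in(ray("scene",sc[0]),ray("wrist",ws)):
    d=d/np.linalg.norm(d);P=np.eye(3)-np.outer(d,d);A=A+P;B=B+P@o
print(np.linalg.solve(A,B).round(4))
E
python3 g.py
```

```text
3.7 [0.4877 0.1481 0.1683] [0.7 1.2 2. ]
[554.07441016 283.84495722] [ 516  248   76   71 3857] (array([338.71794872, 175.25641026]), array([332, 171,  14,  10,  78], dtype=int32))
[0.5198 0.0366 0.1941]
```

drive_tool(
  series=[
    {"travel":[0,0,0.004],"dr":[0,0,0],"gripper":0},
    {"travel":[0,0,0.004],"dr":[0,0,0],"gripper":0},
    {"travel":[0,0,0.002],"dr":[0,0,0],"gripper":0},
    {"travel":[0,0,0],"dr":[0,0,0],"gripper":0},
  ],
)

```text
t: 4.03
tcp_pos: [0.4871, 0.1502, 0.1587]
tool_rot: [-3.091, -0.536, -0.001]
force: [-2.1, 6.9, 5.5]
finger_gap: 0.0002
finger_force: 3.5
```

```bash
python3 g.py
```

```text
4.1333 [0.4873 0.1498 0.1588] [-1.7  6.6  5.3]
[583.97100937 311.31129574] [ 537  269   96   87 5657] (array([341.36842105, 171.10526316]), array([336, 168,  12,   7,  57], dtype=int32))
[0.5194 0.0423 0.2067]
```

drive_tool(
  series=[
    {"travel":[0,0,0.002],"dr":[0,0,0],"gripper":0},
    {"travel":[0,0,0.002],"dr":[0,0,0],"gripper":0},
    {"travel":[0,0,0.001],"dr":[0,0,0],"gripper":0},
    {"travel":[0,0,0],"dr":[0,0,0],"gripper":0},
  ],
)

```text
t: 4.47
tcp_pos: [0.4872, 0.1503, 0.1549]
tool_rot: [-3.091, -0.536, -0.002]
force: [-3.7, 8.7, 12.4]
finger_gap: -0.0002
finger_force: 7.1
```

```bash
python3 g.py
```

```text
4.5667 [0.4872 0.1503 0.1549] [-4.2  8.9 12.9]
[593.0202144  323.99831547] [ 543  277   97   96 6530] (array([342.52727273, 169.10909091]), array([337, 166,  13,   7,  55], dtype=int32))
[0.5182 0.0454 0.2111]
```

drive_tool(
  series=[
    {"travel":[0,0,-0.03],"dr":[0,0,0],"gripper":0},
    {"travel":[0,0,-0.04],"dr":[0,0,0],"gripper":0},
    {"travel":[0,0,-0.04],"dr":[0,0,0],"gripper":0},
    {"travel":[0,0,-0.04],"dr":[0,0,0],"gripper":0},
    {"travel":[0,0,-0.02],"dr":[0,0,0],"gripper":0},
  ],
)

```text
t: 4.98
tcp_pos: [0.4884, 0.1478, 0.3279]
tool_rot: [3.095, 0.534, 0.008]
force: [2.1, -0.0, 0.4]
finger_gap: 0.0002
finger_force: 0.0
```

drive_tool(
  series=[
    {"travel":[-0.003,0.039,0],"dr":[0,0,0],"gripper":0},
    {"travel":[-0.003,0.039,0],"dr":[0,0,0],"gripper":0},
    {"travel":[-0.003,0.039,0],"dr":[0,0,0],"gripper":0},
    {"travel":[-0.003,0.039,0],"dr":[0,0,0],"gripper":0},
    {"travel":[-0.003,0.039,0],"dr":[0,0,0],"gripper":0},
  ],
)

```text
t: 5.4
tcp_pos: [0.5388, -0.0427, 0.323]
tool_rot: [3.095, 0.535, -0.001]
force: [0.8, 0.8, -0.0]
finger_gap: -0.0
finger_force: 0.0
```

drive_tool(
  series=[
    {"travel":[-0.002,0.039,0],"dr":[0,0,0],"gripper":0},
    {"travel":[-0.001,0.039,0],"dr":[0,0,0],"gripper":0},
    {"travel":[0,0,0],"dr":[0,0,0],"gripper":0},
  ],
)

```text
t: 5.65
tcp_pos: [0.5635, -0.1219, 0.3211]
tool_rot: [3.096, 0.524, -0.003]
force: [-0.8, 0.7, -0.3]
finger_gap: 0.0003
finger_force: 0.0
```

```bash
python3 - <<'E'
from h import *
s=ctrl.state();print(s["t"],s["tcp_pos"].round(4),s["tool_rot"],s["force"].round(1))
im=camera("wrist");b=camera("scene")
cv2.imwrite("pics/w4.png",cv2.resize(np.vstack([im,cv2.resize(b[110:230,230:422],(640,400))])[:,:,::-1],(480,600)))
c,st=blob(b,"green",(325,155,355,190));print(c)
c=get_calibration("wrist");T=np.array(c["cam_to_world"])
for p in((.5614,-.1102,.274),(.561,-.1102,.286),s["tcp_pos"]):
    q=np.array(c["K"])@(T[:3,:3].T@(np.array(p)-T[:3,3]));print(q[:2]/q[2])
E
```

```text
5.65 [ 0.5635 -0.1219  0.3211] [ 3.09557520e+00  5.23735317e-01 -3.07210893e-03] [-0.8  0.7 -0.3]
[340.48148148 167.7037037 ]
[305.97849605 216.44494477]
[305.2102302  222.98039949]
[324.45323323 247.60117504]
```

View pics/w4.png

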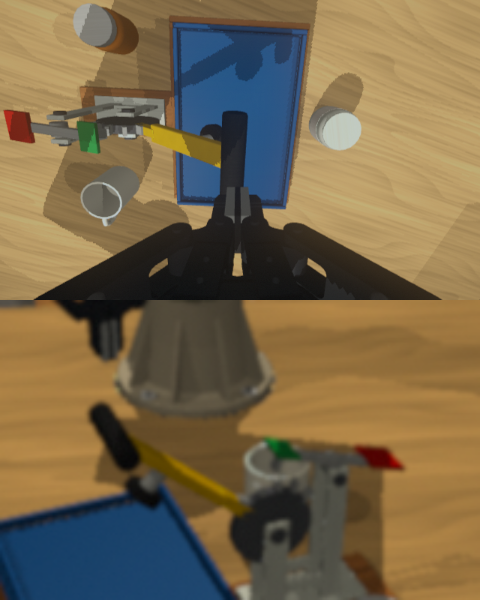

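drive_tool(
  series=[
    {"travel":[0,0,0.03],"dr":[0,0,0],"gripper":0},
    {"travel":[0,0.002,0.016],"dr":[0,0,0],"gripper":0},
    {"travel":[0,0.004,0.01],"dr":[0,0,0],"gripper":0},
    {"travel":[0,0.004,0.01],"dr":[0,0,0],"gripper":0},
    {"travel":[0,0.005,0.01],"dr":[0,0,0],"gripper":0},
  ],
)

```text
t: 6.17
tcp_pos: [0.5673, -0.1295, 0.2477]
tool_rot: [3.093, 0.536, 0.001]
force: [-2.5, -6.7, 7.9]
finger_gap: -0.0002
finger_force: 4.4
```

drive_tool(
  series=[
    {"travel":[0,0.006,0.01],"dr":[0,0,0],"gripper":0},
    {"travel":[0,0.006,0.011],"dr":[0,0,0],"gripper":0},
    {"travel":[0,0.006,0.011],"dr":[0,0,0],"gripper":0},
    {"travel":[0,0.004,0.011],"dr":[0,0,0],"gripper":0},
    {"travel":[0,0.004,0.01],"dr":[0,0,0],"gripper":0},
  ],
)

```text
t: 6.58
tcp_pos: [0.5772, -0.1618, 0.1976]
tool_rot: [3.081, 0.525, 0.002]
force: [-4.7, -20.9, 11.7]
finger_gap: -0.0001
finger_force: 8.9
```

```bash
python3 - <<'E'
from h import *
s=ctrl.state();print(s["t"],s["tcp_pos"].round(4),s["tool_rot"],s["force"].round(1))
im=camera("wrist");b=camera("scene")
cv2.imwrite("pics/w5.png",cv2.resize(np.vstack([im,cv2.resize(b[110:230,230:422],(640,400))])[:,:,::-1],(480,600)))
E
```

```text
6.5833 [ 0.5772 -0.1618  0.1976] [3.08084739e+00 5.25465356e-01 2.15775682e-03] [ -4.7 -20.9  11.7]
```

View pics/w5.png

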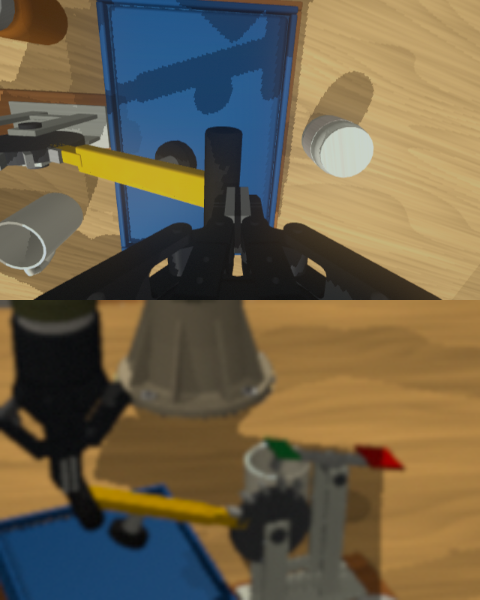

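The bar is coming down, but the finger bears on the crossbar's outer flank: the finger is at column 236 and the crossbar's centre at 222 in the half-size picture. I'll lift, shift inward and go on.

drive_tool(
  series=[
    {"travel":[0,-0.003,-0.02],"dr":[0,0,0],"gripper":0},
    {"travel":[0,-0.006,-0.01],"dr":[0,0,0],"gripper":0},
    {"travel":[0,0,0.01],"dr":[0,0,0],"gripper":0},
    {"travel":[0,0,0.01],"dr":[0,0,0],"gripper":0},
    {"travel":[0,0.001,0.01],"dr":[0,0,0],"gripper":0},
  ],
)

```text
t: 7.1
tcp_pos: [0.5733, -0.1458, 0.1935]
tool_rot: [3.095, 0.536, 0.001]
force: [-0.1, -0.6, 2.4]
finger_gap: 0.0003
finger_force: 1.4
```

drive_tool(
  series=[
    {"travel":[0,0.002,0.01],"dr":[0,0,0],"gripper":0},
    {"travel":[0,0.002,0.01],"dr":[0,0,0],"gripper":0},
    {"travel":[0,0.002,0.01],"dr":[0,0,0],"gripper":0},
    {"travel":[0,0.002,0.01],"dr":[0,0,0],"gripper":0},
  ],
)

```text
t: 7.43
tcp_pos: [0.5756, -0.154, 0.1528]
tool_rot: [-3.095, -0.534, 0.001]
force: [0.4, 0.1, 1.9]
finger_gap: 0.0001
finger_force: 0.8
```

drive_tool(
  series=[
    {"travel":[0,0.003,0.01],"dr":[0,0,0],"gripper":0},
    {"travel":[0,0.003,0.01],"dr":[0,0,0],"gripper":0},
    {"travel":[0,0.003,0.01],"dr":[0,0,0],"gripper":0},
    {"travel":[0,0.002,0.006],"dr":[0,0,0],"gripper":0},
    {"travel":[0,0,0.003],"dr":[0,0,0],"gripper":0},
  ],
)

```text
t: 7.85
tcp_pos: [0.5792, -0.1646, 0.1139]
tool_rot: [-3.095, -0.533, 0.002]
force: [-0.8, -0.7, 0.8]
finger_gap: 0.0001
finger_force: 0.8
```

drive_tool(
  series=[
    {"travel":[0,0,0.002],"dr":[0,0,0],"gripper":0},
    {"travel":[0,0,0],"dr":[0,0,0],"gripper":0},
  ],
)

```text
t: 8.02
tcp_pos: [0.5795, -0.1645, 0.1131]
tool_rot: [3.096, 0.534, -0.001]
force: [0.0, -1.0, -0.2]
finger_gap: -0.0
finger_force: 0.0
```

drive_tool(
  series=[
    {"travel":[0,0,0.003],"dr":[0,0,0],"gripper":0},
    {"travel":[0,0,0.003],"dr":[0,0,0],"gripper":0},
    {"travel":[0,0,0],"dr":[0,0,0],"gripper":0},
  ],
)

```text
t: 8.27
tcp_pos: [0.5802, -0.1648, 0.109]
tool_rot: [3.094, 0.534, 0.003]
force: [-2.1, -0.2, 5.9]
finger_gap: -0.0
finger_force: 3.0
```

```bash
python3 - <<'E'
from h import *
s=ctrl.state();print(s["t"],s["tcp_pos"].round(4),s["tool_rot"],s["force"].round(1))
im=camera("wrist");b=camera("scene")
cv2.imwrite("pics/w6.png",cv2.resize(np.vstack([im,cv2.resize(b[110:230,230:422],(640,400))])[:,:,::-1],(480,600)))
E
```

```text
8.2667 [ 0.5802 -0.1648  0.109 ] [3.09376217e+00 5.33835250e-01 2.81246988e-03] [-2.1 -0.2  5.9]
```

View pics/w6.png

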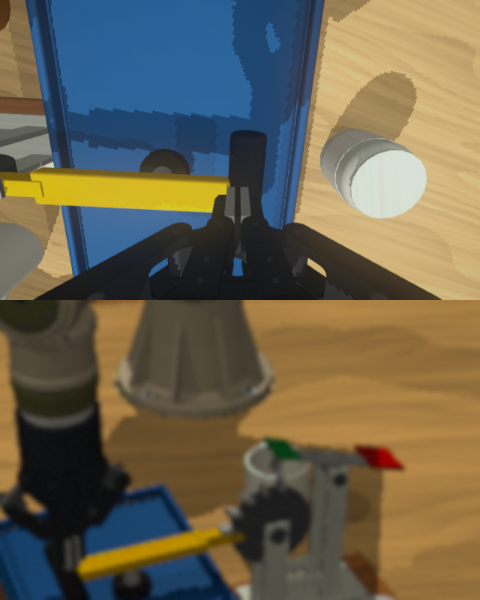

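The bar looks level, with the foot at the tray floor and the force rising. I'll press a little more and hold.

drive_tool(
  series=[
    {"travel":[0,0,0.003],"dr":[0,0,0],"gripper":0},
    {"travel":[0,0,0.002],"dr":[0,0,0],"gripper":0},
    {"travel":[0,0,0],"dr":[0,0,0],"gripper":0},
    {"travel":[0,0,0],"dr":[0,0,0],"gripper":0},
    {"travel":[0,0,0],"dr":[0,0,0],"gripper":0},
  ],
)

```text
t: 8.78
tcp_pos: [0.5805, -0.1651, 0.1085]
tool_rot: [3.091, 0.533, 0.007]
force: [-10.3, 2.2, 30.1]
finger_gap: -0.0001
finger_force: 15.4
```

drive_tool(
  series=[
    {"travel":[0,0,-0.02],"dr":[0,0,0],"gripper":0},
    {"travel":[0,0,-0.035],"dr":[0,0,0],"gripper":0},
    {"travel":[0,0,-0.04],"dr":[0,0,0],"gripper":0},
    {"travel":[0,0,-0.04],"dr":[0,0,0],"gripper":0},
    {"travel":[0,0,-0.03],"dr":[0,0,0],"gripper":0},
  ],
)

```text
t: 9.2
tcp_pos: [0.5801, -0.1643, 0.2712]
tool_rot: [3.094, 0.534, 0.005]
force: [-0.3, -0.1, 0.7]
finger_gap: 0.0001
finger_force: 0.0
```

drive_tool(
  series=[
    {"travel":[0.002,-0.036,0],"dr":[0,0,0],"gripper":0},
    {"travel":[0.002,-0.036,0],"dr":[0,0,0],"gripper":0},
    {"travel":[0.002,-0.036,0],"dr":[0,0,0],"gripper":0},
    {"travel":[0.002,-0.036,0],"dr":[0,0,0],"gripper":0},
    {"travel":[0.001,-0.036,0],"dr":[0,0,0],"gripper":0},
  ],
)

```text
t: 9.62
tcp_pos: [0.5274, 0.0098, 0.2676]
tool_rot: [3.096, 0.534, 0.002]
force: [-0.5, 0.0, -1.1]
finger_gap: 0.0001
finger_force: 0.0
```

drive_tool(
  series=[
    {"travel":[0,-0.034,0],"dr":[0,0,0],"gripper":0},
    {"travel":[0,0,0],"dr":[0,0,0],"gripper":0},
  ],
)

```text
t: 9.78
tcp_pos: [0.5141, 0.0453, 0.2682]
tool_rot: [-3.092, -0.543, -0.001]
force: [0.5, -1.0, 0.3]
finger_gap: 0.0001
finger_force: 0.0
```

```bash
python3 - <<'E'
from h import *
s=ctrl.state();print(s["t"],s["tcp_pos"].round(4),s["tool_rot"],s["force"].round(1))
im=camera("wrist");b=camera("scene")
p,st=blob(im,"green",(0,0,640,400));print(p,st,plane("wrist",p,.211))
cv2.imwrite("pics/w7.png",cv2.resize(np.vstack([im,cv2.resize(b[110:230,230:422],(640,400))])[:,:,::-1],(480,600)))
E
```

```text
9.7833 [0.5141 0.0453 0.2682] [-3.09238419e+00 -5.42707406e-01 -7.47776521e-04] [ 0.5 -1.   0.3]
[318.01968504 211.22965879] [ 301  187   36   50 1524] [0.51939246 0.04086213 0.211     ]
```

View pics/w7.png

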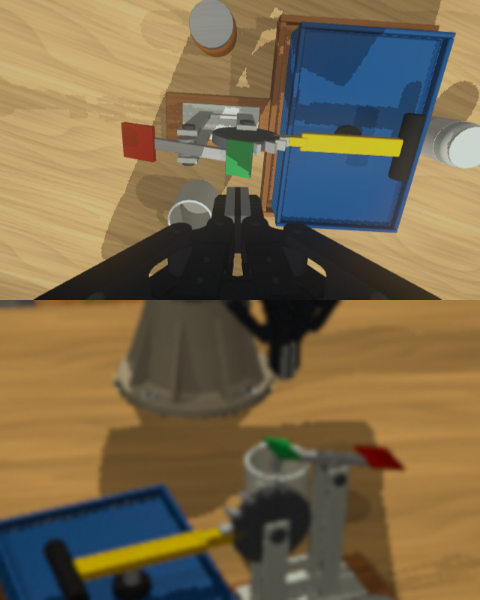

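The bar is level on the trays and the pawl is still free. The green plate's centre is at about (238,158) in the half-size wrist view. Now I'll press it.

drive_tool(
  series=[
    {"travel":[0.003,0.003,0.025],"dr":[0,0,0],"gripper":0},
    {"travel":[0,0,0.025],"dr":[0,0,0],"gripper":0},
    {"travel":[0,0,0.018],"dr":[0,0,0],"gripper":0},
    {"travel":[0,0,0.007],"dr":[0,0,0],"gripper":0},
    {"travel":[0,0,0.005],"dr":[0,0,0],"gripper":0},
  ],
)

```text
t: 10.3
tcp_pos: [0.5209, 0.0361, 0.1874]
tool_rot: [3.093, 0.53, 0.0]
force: [-0.3, -5.0, 6.5]
finger_gap: 0.0003
finger_force: 3.2
```

drive_tool(
  series=[
    {"travel":[0,0.001,0.005],"dr":[0,0,0],"gripper":0},
    {"travel":[0,0.001,0.004],"dr":[0,0,0],"gripper":0},
    {"travel":[0,0.001,0.003],"dr":[0,0,0],"gripper":0},
    {"travel":[0,0,0.002],"dr":[0,0,0],"gripper":0},
    {"travel":[0,0,0],"dr":[0,0,0],"gripper":0},
  ],
)

```text
t: 10.72
tcp_pos: [0.5224, 0.0348, 0.1741]
tool_rot: [3.095, 0.532, 0.003]
force: [0.3, -1.6, 4.2]
finger_gap: 0.0002
finger_force: 1.6
```

Force is still at the pivot-friction level, so I'll press on to the stop.

drive_tool(
  series=[
    {"travel":[0,0,0.002],"dr":[0,0,0],"gripper":0},
    {"travel":[0,0,0.002],"dr":[0,0,0],"gripper":0},
    {"travel":[0,0,0.002],"dr":[0,0,0],"gripper":0},
    {"travel":[0,0,0],"dr":[0,0,0],"gripper":0},
  ],
)

```text
t: 11.05
tcp_pos: [0.5223, 0.0352, 0.1697]
tool_rot: [3.094, 0.534, 0.005]
force: [-2.1, -4.7, 15.0]
finger_gap: -0.0001
finger_force: 7.7
```

drive_tool(
  series=[
    {"travel":[0,0,0.002],"dr":[0,0,0],"gripper":0},
    {"travel":[0,0,0.001],"dr":[0,0,0],"gripper":0},
    {"travel":[0,0,0],"dr":[0,0,0],"gripper":0},
  ],
)

```text
t: 11.3
tcp_pos: [0.5225, 0.0351, 0.1693]
tool_rot: [3.093, 0.534, 0.009]
force: [-7.2, -4.7, 31.8]
finger_gap: -0.0
finger_force: 15.3
```

drive_tool(
  series=[
    {"travel":[0,0,-0.02],"dr":[0,0,0],"gripper":0},
    {"travel":[0,0,-0.04],"dr":[0,0,0],"gripper":0},
    {"travel":[0,0,-0.04],"dr":[0,0,0],"gripper":0},
    {"travel":[0,0,-0.04],"dr":[0,0,0],"gripper":0},
    {"travel":[0,0,0],"dr":[0,0,0],"gripper":0},
  ],
)

```text
t: 11.72
tcp_pos: [0.5232, 0.0365, 0.3117]
tool_rot: [3.095, 0.536, 0.016]
force: [1.2, -0.5, -0.1]
finger_gap: 0.0002
finger_force: 0.0
```

```bash
python3 - <<'E'
from h import *
s=ctrl.state();print(s["t"],s["tcp_pos"].round(4),s["force"].round(1))
im=camera("wrist");b=camera("scene")
w,_=blob(im,"green",(0,0,640,400));c,_=blob(b,"green",(325,155,355,190));r,_=blob(b,"red",(360,150,400,190));print(c,r)
A=0;B=0
for o,d in(ray("scene",c),ray("wrist",w)):
    d=d/np.linalg.norm(d);P=np.eye(3)-np.outer(d,d);A=A+P;B=B+P@o
print(np.linalg.solve(A,B).round(4))
cv2.imwrite("pics/w8.png",cv2.resize(np.vstack([im,cv2.resize(b[130:290,180:436],(640,400))])[:,:,::-1],(480,600)))
E
```

```text
11.7167 [0.5232 0.0365 0.3117] [ 1.2 -0.5 -0.1]Traceback (most recent call last):
  File "<stdin>", line 4, in <module>
  File "h.py", line 16, in blob
    n,l,st,c=cv2.connectedComponentsWithStats(m);i=1+np.argmax(st[1:,4]);return c[i],st[i]
                                                     ~~~~~~~~~^^^^^^^^^^
    return _wrapfunc(a, 'argmax', axis=axis, out=out, **kwds)
    return bound(*args, **kwds)
ValueError: attempt to get argmax of an empty sequence
```

```bash
python3 - <<'E'
from h import *
im=camera("wrist");b=camera("scene")
cv2.imwrite("pics/w8.png",cv2.resize(np.vstack([im,cv2.resize(b[130:290,180:436],(640,400))])[:,:,::-1],(480,600)))
E
```

```text
(no output)
```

View pics/w8.png

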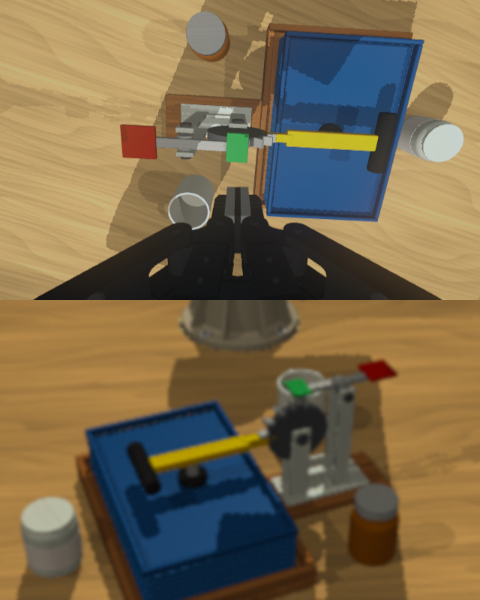

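The green plate is down as at the start, the bar is level with its foot on the tray, nothing else has shifted and the arm is clear.

```bash
python3 -c "
from rig import ctrl
print(ctrl.close_job())"
```

```text
the job is handed in; nothing more can be done
None
```

The job is handed in: the pawl was freed at its red end, the bar pushed down onto the top tray, and the pawl pressed home at its green end; the last pictures and the force readings agree, but the hand-in returned no verdict.

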